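# Shut and latch the lamp hatch of the microscope light source

### The job

The lamp in the microscope's light source has been changed: swing its lamp hatch shut, press it down gently onto its foam seal, and turn the wing knob clockwise, all the way, so that the hidden tongue swings behind the edge of the frame and the hatch stays locked down when you let go. Do not lean hard on the hatch or force the knob, because the frame bends, and leave everything else on the table and on the light source where it is.

Things in the scene. Friction and masses are not known exactly. Their poses are not given: they have to be found in the camera images.
- case: white light source, black front panel, 300 mm deep (x), 240 wide (y), fixed. Origin: centre of its underside, on the table; x points away from its front, z up. Flat top 150 mm high, with the lamp opening. Near edge of the opening's frame: a steel keeper rail bolted in slots, set up to 6 mm higher or lower from case to case, which no reading shows. Over 30 N in all on rail and seal bends it.
- hatch: white steel hatch, 155 long, 176 wide (y), 3 mm thick, half open at the start. Origin on the hinge axis (its y), at its far edge: case x +35, z 158 mm. The panel runs from there along its -x towards the robot; underside at its z 0. Turning about +y opens it; x parallel to the case's x = nominally shut. Balanced: stays where left (0.12 N m friction, damped); opens to 1.2 rad.
- hatch_edge (a point): middle of the hatch's free (near) edge, outer face, 155 mm from the hinge; nominally 161 mm above the table when flat on the rail. A springy foam strip on the rail stands 6 mm above it: the hatch must be pressed down by feel, until the force rises: pushing at the knob, about 9 N lets the tongue pass, 10 to 12 N lays the hatch on the rail. Let go, it springs up again.
- wing_grip (a point): grip point of the black wing knob on the hatch, on the knob's axis, which is square to the hatch, 100 mm from the hinge, mid-width. Wing 10 mm thick (its x), 50 long (its y), rising 6 to 40 mm above the hatch's outer face; under it a round skirt 48 across, 6 thick. This point is 29 mm above the outer face, 23 above the skirt. Turns with the knob.
- latch (a joint): turn of the wing knob, rad: 0 = released, wing along the hatch's y; grows clockwise from above to its stop at 1.57 = locked, wing along the hatch's x. Starts at 0 to 0.3. A 36 mm tongue under the panel, parallel to the wing, hits the rail's side at about 0.45 unless the hatch is within 3 mm of lying on the rail; then it slides under. Turns with 0.06 N m, somewhat more under load.
- slide_box: blue plastic slide box, 86 x 100 x 34 mm, on the rear of the light source; origin at the centre of its underside. Leave it alone.
- old_lamp: spent reflector lamp, 66 mm across, face down on the table left of the light source; origin at the centre of its underside. Leave it alone.
- lamp_carton: small cardboard carton, 85 x 85 x 70 mm, right of the light source; origin at the centre of its underside. Leave it alone.
- hex_driver: screwdriver with a red handle; origin at the centre of its underside. Leave it alone.
- oil_bottle: small amber bottle, 70 mm tall; origin at the centre of its underside. Leave it alone.
- filter_cube: black filter cube, 38 mm; origin at the centre of its underside. Leave it alone.
- petri_dish: clear dish with lid, 92 mm across; origin at the centre of its underside. Leave it alone.

How it is judged:
By the outcome, as a careful person would: the job done as asked, in the order asked, and still so for the second after the job is handed in, with the robot touching nothing.
It also fails if it takes over 58 s, if anything falls off the work surface, if the arm or the gripper's body presses on something with over 40 N, if the wrist force passes 120 N, or if a joint passes its speed limit or range.

### The arm

A 7-joint arm with a two-finger parallel gripper is mounted at the origin on the work surface. World frame = base frame: x ahead of the robot, y to its left, z up, the work surface at z = 0. Lengths are in m, angles in rad, forces in N, time in s.
With the tool pointing down it reaches from about 0.425 to 0.975 m from the base axis. Payload 16.7 kg.
Tool frame: the origin (TCP) lies midway between the tips of the shut fingers; the grasp point (between the pads) lies 19 mm behind it (bot.grasp_offset is the distance from the TCP to the grasp point, in m); z points along the fingers, y is the direction in which the jaws open and shut (so a half turn about z gives the same grasp; the last joint's range is limited). The gripper opens to 85 mm and grips with 20 to 120 N. Pads are 22 mm wide; open, the fingers measure 114 mm over their backs; the gripper's body (76 mm by 85 mm) begins 54 mm behind the grasp point. The pads swing forward as they close: fully open they stand 13 mm farther back than shut.
Start: joints at [-1.325, 0.426, 0.074, 1.606, -0.034, 1.111, -0.067], TCP at [0.26, 0.623, 0.231] pointing down, gripper open.
Joint ranges: [-2.85, 2.85], [-0.5, 2.14], [-1.23, 1.37], [0.21, 2.46], [-1.02, 4.16], [0.16, 2.05], [-2.73, 2.73]. Speed limits (rad/s): [1.89, 1.89, 2.39, 2.39, 3.01, 3.01, 3.01].

### API

Orientations are given as a unit quaternion [x, y, z, w].
In Python, from station import bot, imaging, finish_job gives the robot as it stands.
- The arm moves only by the tool arm_command, never from a script. Its argument "series" is a list of rows, each an object with "dp": the shift along the world's x, y, z in mm, a list of three; "twist": the turn about the world's z in degrees; "gripper": the opening in per cent of the stroke, from 0 (shut) to 100 (fully open). A call has 1 to 12 rows; each row is the pose to reach, as a shift and turn from the pose commanded when the call began; what a row does not reach only later rows make up. A row lasts 1/8 s, in which the tool goes at most 62.5 mm and 10.7 degrees, less where a joint would pass 70% of its speed; a pose out of reach is approached as far as the arm can. A call with a gripper value outside its range is refused whole. The fingers move at their own pace and stop on an object; "grip_force" is the grip in N (left out, the last holds). Time passes only in rows, so rows that repeat a pose let the fingers close. It gives the time, the measured TCP pose, the force and the opening at its end, in the units of the state.
- bot.get_obs(): the state, without advancing time (a new reading comes with each control period).
- imaging.read_camera(name): name is "scene" or "top" or "wrist"; returns a dict with "frame" (420x560x3 uint8, blue, green, red), "mtx" (3x3 intrinsics, pixels), "world_from_camera" (4x4, takes a point from camera to world coordinates). Camera axes: x right, y up, looking along -z (the intrinsics and any distortion apply to the point x, -y, -z); pixel columns grow to the right and rows downward; lengths in m; the calibration is good to about 2 mm. A picture is of the moment at which its call begins. There is no depth.
- finish_job(): hands the job in, once; it reports no verdict.
The state is a dict: "t": time; "joint_positions": joint angles; "qd": joint speeds; "tau": joint torques, N m; "tool_pos": TCP position; "ee_rot": TCP orientation; "force": force on the tool from outside, world axes, zero at the start; "ft_torque": the same for the moment, N m; "finger_gap": finger opening in m.
Only numpy, scipy, OpenCV 4.12 (cv2) and the standard library are available. Lean on these libraries where they do the work, as an engineer would, in place of code of your own. Each camera call takes 0.05 s, during which the arm holds its last target. There are 200 camera calls.

## Working session

There is one attempt and no reset: what is moved stays moved. The work goes in short steps, Python scripts to look and compute and a tool call to move; the robot and the scene stay as the last step left them, time stands still between calls to the robot, and variables do not carry over. Pictures are saved under pics/ and viewed, about 8 in all and at most 12, crops included, and the job is handed in when it is done.

Besides the shell and the picture viewer there is one more tool, called after "Call:" as a command line: name --argument value ..., lists and objects as JSON in quotes. arm_command: Moves the arm, as the interface text tells. Its arguments: {"type":"object","properties":{"series":{"type":"array"},"grip_force":{"type":"number"}},"required":["series"]}

```bash
mkdir -p pics
cat > h.py <<'E'
import numpy as np, cv2
from station import bot, imaging
def shot(n,f=None):
    d=imaging.read_camera(n)
    if f: cv2.imwrite('pics/'+f,d['frame'])
    return d
def proj(d,p):
    T=np.linalg.inv(d['world_from_camera']);c=T[:3,:3]@np.array(p,float)+T[:3,3]
    q=d['mtx']@np.array([c[0],-c[1],-c[2]]);return q[:2]/q[2]
def ray(d,uv):
    r=np.linalg.inv(d['mtx'])@np.array([uv[0],uv[1],1.]);r=np.array([r[0],-r[1],-r[2]])
    W=np.array(d['world_from_camera']);r=W[:3,:3]@r
    return W[:3,3],r/np.linalg.norm(r)
def onz(d,uv,z):
    o,r=ray(d,uv);return o+r*(z-o[2])/r[2]
def tri(a,ua,b,ub):
    o1,r1=ray(a,ua);o2,r2=ray(b,ub)
    s=np.linalg.lstsq(np.c_[r1,-r2],o2-o1,rcond=None)[0]
    p,q=o1+s[0]*r1,o2+s[1]*r2
    return (p+q)/2,np.linalg.norm(p-q)
E
python3 - <<'E'
from h import *
import pickle
D={n:shot(n,n+'0.png') for n in('scene','top')}
pickle.dump(D,open('d0.pkl','wb'))
for n in D: print(n,np.round(D[n]['world_from_camera'],3).tolist(),D[n]['mtx'].tolist(),D[n].keys())
o=bot.get_obs();print(o)
cv2.imwrite('pics/both.png',np.hstack([D['scene']['frame'],D['top']['frame']])[:, :])
E
```

```text
scene [[-0.893, -0.278, 0.354, 0.998], [0.449, -0.583, 0.677, 0.864], [0.018, 0.763, 0.646, 1.0], [0.0, 0.0, 0.0, 1.0]] [[452.17735071163776, 0.0, 280.3531896802324], [0.0, 452.17735071163776, 209.2583334822568], [0.0, 0.0, 1.0]] dict_keys(['frame', 'mtx', 'world_from_camera'])
top [[0.004, 0.998, -0.065, 0.44], [-1.0, 0.003, -0.009, -0.059], [-0.009, 0.065, 0.998, 1.595], [0.0, 0.0, 0.0, 1.0]] [[490.9316457928048, 0.0, 274.1321306716508], [0.0, 490.9316457928048, 208.04594372038966], [0.0, 0.0, 1.0]] dict_keys(['frame', 'mtx', 'world_from_camera'])
{'t': 0.1, 'joint_positions': array([-1.32549141,  0.42664525,  0.07385463,  1.60655892, -0.03413576,
        1.11084402, -0.06712037]), 'qd': array([ 0.00126447,  0.00153373,  0.0020139 , -0.00269402,  0.00046143,
        0.00068344, -0.00052535]), 'tau': array([ 6.83145627e-03, -9.51538539e+01,  3.77049789e+00, -4.64397740e+01,
        1.96350203e-02,  6.62703998e-03, -1.40026154e-05]), 'tool_pos': array([0.25948982, 0.62270441, 0.2306898 ]), 'ee_rot': array([ 1.96157117e-01,  9.80572296e-01, -5.91166474e-04, -9.23088386e-05]), 'force': array([-0.69805555,  0.08843727, -0.14712897]), 'ft_torque': array([ 0.04519714, -0.01744893, -0.06226545]), 'finger_gap': 0.08536661769934942}
```

View pics/scene0.png

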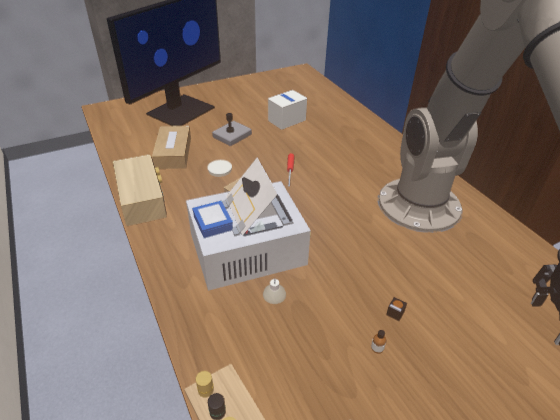

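View pics/top0.png

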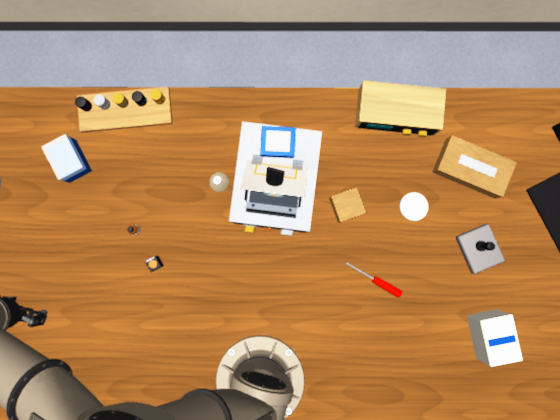

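The top view shows the case with top-face corners near (241,122), (321,129), (312,231) and (230,223). The hatch is half open at about (275,180), with the black knob at (275,176). In the scene view the knob is at (251,186). I'll enlarge both.

Run:
```python
from h import *
import pickle
D=pickle.load(open('d0.pkl','rb'))
a=cv2.resize(D['top']['frame'][115:240,222:332],None,fx=4,fy=4,interpolation=cv2.INTER_CUBIC)
b=cv2.resize(D['scene']['frame'][155:280,185:275+35],None,fx=4,fy=4,interpolation=cv2.INTER_CUBIC)
b=b[:,:360] if 0 else b
cv2.imwrite('pics/z.png',cv2.resize(np.hstack([a,b]),None,fx=.85,fy=.85))
t=D['top']
c=[onz(t,u,.15) for u in((241,122),(321,129),(312,231),(230,223))]
print(np.round(c,3)); c=np.array(c); m=c.mean(0);print(m,np.linalg.norm(c[0]-c[1]),np.linalg.norm(c[1]-c[2]),(c[0]-c[3]),c[1]-c[2])
print(tri(t,(275,176),D['scene'],(251,186)))
```

```text
[[ 0.791  0.055  0.15 ]
 [ 0.77  -0.184  0.15 ]
 [ 0.467 -0.157  0.15 ]
 [ 0.489  0.085  0.15 ]]
[ 0.62921034 -0.05014667  0.15      ] 0.23941228251413238 0.3047084186212729 [ 0.30158605 -0.02989477  0.        ] [ 0.30350379 -0.02706787  0.        ]
(array([ 0.61489517, -0.04734992,  0.24778748]), np.float64(0.0028518473048725445))
```

View pics/z.png

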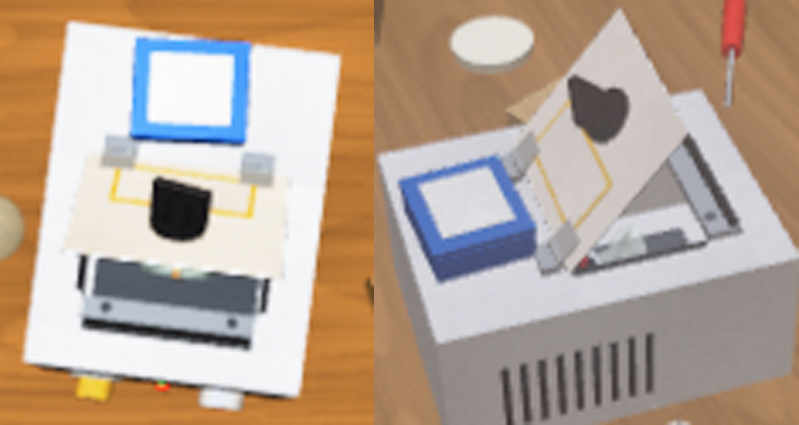

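Run:
```python
from h import *
import pickle
D=pickle.load(open('d0.pkl','rb'));t,s=D['top'],D['scene']
L,e1=tri(t,(241.1,187.9),s,(277.9,194.7));R,e2=tri(t,(304.9,196.8),s,(257.4,157.4))
print(L,e1,R,e2)
yaw=-.094;u=np.array([np.cos(yaw),np.sin(yaw)]);v=np.array([-u[1],u[0]])
h=np.array([.6292,-.0501])+.035*u
m=(L+R)/2; d=m[:2]-h; print('hinge',h,'edge mid in case x,y',d@u,d@v,'z',m[2]-.158,'theta',np.arctan2(m[2]-.158,-d@u), np.hypot(m[2]-.158,d@u))
for a in (1.,.9,.8,.7): # projection check of free edge corners
  for y in(.088,-.088):
    p=np.r_[h+u*(-.155*np.cos(a)+.003*np.sin(a))+v*y,.158+.155*np.sin(a)+.003*np.cos(a)];print(a,y,proj(t,p).round(1),proj(s,p).round(1))
```

```text
[0.57896276 0.04440832 0.27088257] 0.0033614498810323142 [ 0.55641302 -0.12905784  0.27521807] 4.5060133213036805e-05
hinge [ 0.66404548 -0.05338516] edge mid in case x,y -0.09697034858943393 0.001967288771915732 z 0.11505031879497143 theta 0.8704669272045781 0.15046535933689484
1.0 0.088 [241.2 183. ] [272.6 189.5]
1.0 -0.088 [306.8 189.4] [250.8 153.8]
0.9 0.088 [241.  188.1] [277.2 191.2]
0.9 -0.088 [306.2 194.5] [255.1 155.6]
0.8 0.088 [240.8 192.8] [281.3 193.2]
0.8 -0.088 [305.6 199.1] [259.  157.7]
0.7 0.088 [240.7 197.1] [285.1 195.7]
0.7 -0.088 [305.  203.4] [262.6 160.2]
```

Call:
arm_command --series '[{"dp": [0,0,60],"twist": -5,"gripper": 0},{"dp": [20,-50,120],"twist": -10,"gripper": 0},{"dp": [60,-110,170],"twist": -20,"gripper": 0},{"dp": [110,-170,190],"twist": -30,"gripper": 0},{"dp": [160,-230,190],"twist": -38,"gripper": 0},{"dp": [210,-290,190],"twist": -46,"gripper": 0},{"dp": [260,-350,190],"twist": -54,"gripper": 0},{"dp": [300,-410,190],"twist": -62,"gripper": 0},{"dp": [340,-470,190],"twist": -68,"gripper": 0},{"dp": [370,-530,190],"twist": -73,"gripper": 0},{"dp": [390,-580,190],"twist": -73,"gripper": 0},{"dp": [400,-620,190],"twist": -73,"gripper": 0}]'

```text
t: 1.6
tool_pos: [0.6204, 0.0858, 0.4205]
ee_rot: [0.741, 0.672, -0.0, -0.0]
force: [0.4, 0.4, -0.1]
finger_gap: 0.0002
```

Call:
arm_command --series '[{"dp": [0,0,0],"twist": 0,"gripper": 0}]'

```text
t: 1.72
tool_pos: [0.6208, 0.0816, 0.4207]
ee_rot: [0.744, 0.669, -0.001, 0.001]
force: [-0.5, 0.9, 0.3]
finger_gap: -0.0002
```

Run:
```python
from h import *
o=bot.get_obs();print(o['t'],o['tool_pos'],o['ee_rot'],o['force'])
yaw=-.1;u=np.array([np.cos(yaw),np.sin(yaw)]);v=np.array([-u[1],u[0]])
h=np.array([.6292,-.0501])+.035*u
for a in(1.1,1,.87,.75,.6,.5,.4,.3,.2,.15,.1,.05,0):
  r=.13
  p=np.r_[h+u*(-r*np.cos(a)+.003*np.sin(a)+.015)+v*.055,.158+r*np.sin(a)+.003*np.cos(a)]
  print(a,(p*1000).round())
d=shot('wrist','w1.png')
```

```text
1.725 [0.62081947 0.0816169  0.42067435] [ 7.43542121e-01  6.68688347e-01 -6.42897749e-04  7.71757160e-04] [-0.49577949  0.8701483   0.25279984]
1.1 [628.   5. 275.]
1 [617.   6. 269.]
0.87 [603.   8. 259.]
0.75 [592.   9. 249.]
0.6 [579.  10. 234.]
0.5 [572.  11. 223.]
0.4 [566.  11. 211.]
0.3 [562.  12. 199.]
0.2 [558.  12. 187.]
0.15 [557.  12. 180.]
0.1 [556.  13. 174.]
0.05 [555.  13. 167.]
0 [555.  13. 161.]
```

View pics/w1.png

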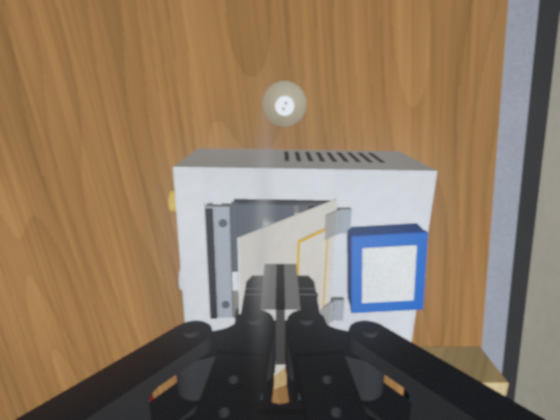

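The wrist view shows the jaws along the case's x axis, with the hatch still open and the keeper rail at pixel column 222. I'll go down behind the hatch, off-centre from the knob.

Call:
arm_command --series '[{"dp": [40,-36,0],"twist": 0,"gripper": 0},{"dp": [45,-72,0],"twist": 0,"gripper": 0},{"dp": [45,-72,-50],"twist": 0,"gripper": 0},{"dp": [45,-72,-100],"twist": 0,"gripper": 0},{"dp": [35,-72,-150],"twist": 0,"gripper": 0},{"dp": [20,-72,-153],"twist": 0,"gripper": 0},{"dp": [5,-72,-155],"twist": 0,"gripper": 0},{"dp": [-5,-72,-158],"twist": 0,"gripper": 0},{"dp": [-12,-72,-162],"twist": 0,"gripper": 0},{"dp": [-20,-72,-167],"twist": 0,"gripper": 0},{"dp": [-29,-72,-172],"twist": 0,"gripper": 0},{"dp": [-36,-71,-180],"twist": 0,"gripper": 0}]'

```text
t: 3.28
tool_pos: [0.5835, 0.0164, 0.2408]
ee_rot: [0.741, 0.672, 0.0, 0.0]
force: [1.5, -0.9, 3.4]
finger_gap: -0.0002
```

Run:
```python
from h import *
o=bot.get_obs();print(o['t'],o['tool_pos'],o['force'],o['ft_torque'])
a=shot('scene')['frame'][130:290,165:345];b=shot('top')['frame'][115:275,190:370]
cv2.imwrite('pics/z2.png',cv2.resize(np.hstack([a,b]),(800,356),interpolation=cv2.INTER_CUBIC))
```

```text
3.275 [0.58354447 0.01643597 0.24077673] [ 1.5144307  -0.92712807  3.38682713] [-0.11029611 -0.43323792 -0.04467177]
```

View pics/z2.png

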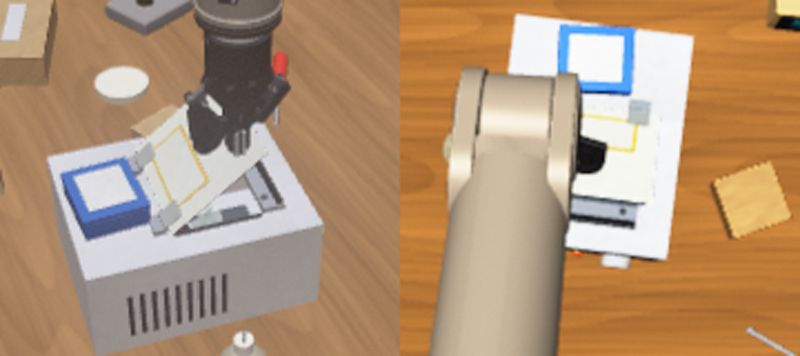

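Contact is good and the hatch is following at about 4 N. I'll continue along the arc.

Call:
arm_command --series '[{"dp": [-6,0,-7],"twist": 0,"gripper": 0},{"dp": [-10,0,-13],"twist": 0,"gripper": 0},{"dp": [-13,1,-19],"twist": 0,"gripper": 0},{"dp": [-16,1,-25],"twist": 0,"gripper": 0},{"dp": [-19,2,-31],"twist": 0,"gripper": 0},{"dp": [-21,2,-37],"twist": 0,"gripper": 0},{"dp": [-23,2,-43],"twist": 0,"gripper": 0},{"dp": [-25,2,-49],"twist": 0,"gripper": 0},{"dp": [-27,2,-54],"twist": 0,"gripper": 0},{"dp": [-28,2,-58],"twist": 0,"gripper": 0},{"dp": [-28,2,-62],"twist": 0,"gripper": 0}]'

```text
t: 4.75
tool_pos: [0.5555, 0.0184, 0.1785]
ee_rot: [0.741, 0.672, -0.0, -0.0]
force: [-0.7, -0.0, 0.9]
finger_gap: -0.0002
```

Call:
arm_command --series '[{"dp": [0,0,-2],"twist": 0,"gripper": 0},{"dp": [0,0,-3],"twist": 0,"gripper": 0}]'

```text
t: 5.0
tool_pos: [0.5556, 0.0184, 0.1757]
ee_rot: [0.741, 0.672, -0.0, -0.0]
force: [-0.7, 0.3, 1.1]
finger_gap: 0.0002
```

Call:
arm_command --series '[{"dp": [0,0,-2],"twist": 0,"gripper": 0},{"dp": [0,0,-3],"twist": 0,"gripper": 0},{"dp": [0,0,-3],"twist": 0,"gripper": 0}]'

```text
t: 5.38
tool_pos: [0.5557, 0.0184, 0.1728]
ee_rot: [0.741, 0.672, -0.0, -0.0]
force: [-0.7, 0.3, 0.6]
finger_gap: -0.0
```

Call:
arm_command --series '[{"dp": [0,0,-2],"twist": 0,"gripper": 0},{"dp": [0,0,-2],"twist": 0,"gripper": 0}]'

```text
t: 5.62
tool_pos: [0.5557, 0.0185, 0.1707]
ee_rot: [0.741, 0.672, -0.0, -0.0]
force: [-0.2, -0.1, -0.2]
finger_gap: -0.0004
```

Call:
arm_command --series '[{"dp": [0,0,-2],"twist": 0,"gripper": 0},{"dp": [0,0,-2],"twist": 0,"gripper": 0}]'

```text
t: 5.88
tool_pos: [0.5557, 0.0185, 0.1687]
ee_rot: [0.741, 0.672, -0.0, -0.0]
force: [-0.2, 0.0, 0.5]
finger_gap: -0.0002
```

The hatch is nearly shut (about 0.06 rad) without touching the foam. I'll rise and work out where the wrist camera sees the knob.

Call:
arm_command --series '[{"dp": [2,0,50],"twist": 0,"gripper": 50},{"dp": [5,-15,100],"twist": 0,"gripper": 100},{"dp": [9,-40,140],"twist": 0,"gripper": 100},{"dp": [9,-62,150],"twist": 0,"gripper": 100},{"dp": [9,-62,150],"twist": 0,"gripper": 100},{"dp": [9,-62,150],"twist": 0,"gripper": 100}]'

```text
t: 6.62
tool_pos: [0.5645, -0.0428, 0.3182]
ee_rot: [0.741, 0.672, -0.0, -0.0]
force: [-0.2, 0.2, 0.9]
finger_gap: 0.0853
```

Run:
```python
from h import *
o=bot.get_obs();print(o['t'],o['tool_pos'],o['force'],o['finger_gap'])
d=shot('wrist','w2.png');print(np.round(d['world_from_camera'],3),d['mtx'][0])
print(proj(d,(.5645,-.0435,.2)),proj(d,o['tool_pos']))
```

```text
6.625 [ 0.56450585 -0.04280767  0.31823881] [-0.21051736  0.23082235  0.92629773] 0.08527591703710544
[[ 0.995  0.092  0.032  0.571]
 [-0.097  0.946  0.309  0.037]
 [-0.001 -0.311  0.95   0.461]
 [ 0.     0.     0.     1.   ]] [369.50775245   0.         279.86841696]
[281.52876078 203.48837312] [282.16175627 282.49270523]
```

View pics/w2.png

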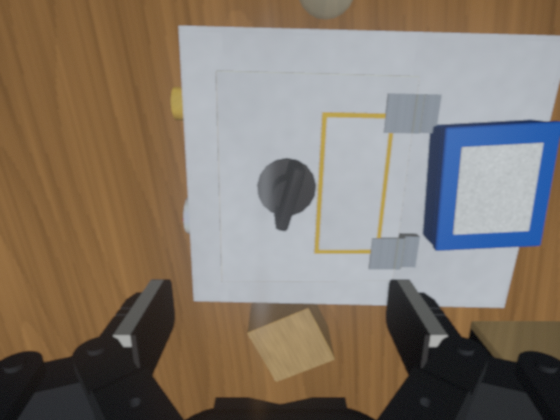

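The knob shows with its skirt centre near (286,187). The wing runs from about (293,166) to (282,228), and the hatch looks almost flat. One enlarged crop will give the wing angle.

Run:
```python
from h import *
f=cv2.imread('pics/w2.png')[145:245,235:335]
g=np.clip(f.astype(float)*2.2,0,255).astype('u1')
cv2.imwrite('pics/k.png',cv2.resize(g,(600,600),interpolation=cv2.INTER_CUBIC))
```

```text
(no output)
```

View pics/k.png

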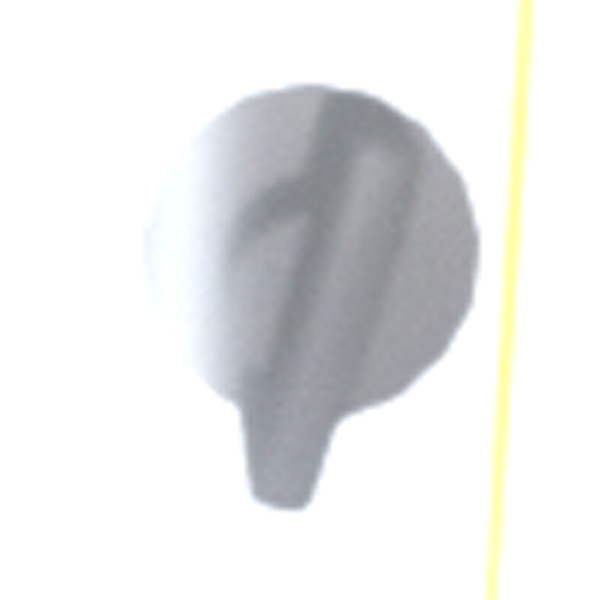

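Run:
```python
from h import *
d=shot('wrist')
s=onz(d,(287,186.3),.174)
for z in(.205,.211):
  a=onz(d,(299.5,170),z);b=onz(d,(282.2,229.2),z);w=a-b
  print(a,b,(a+b)/2,np.linalg.norm(w),np.degrees(np.arctan2(w[1],w[0]))-90)
print(s)
# case yaw from hatch/case edges: near edge and left edge
for p,q in(((180,27),(194,300)),):
  w=onz(d,p,.15)-onz(d,q,.15);print('front edge angle',np.degrees(np.arctan2(w[1],w[0]))-90)
print(bot.get_obs()['force'])
```

```text
[ 0.5795087  -0.01839265  0.205     ] [ 0.56317271 -0.06158805  0.205     ] [ 0.5713407  -0.03999035  0.205     ] 0.04618124503324292 -20.716035743576725
[ 0.57932021 -0.01709146  0.211     ] [ 0.56336776 -0.05927269  0.211     ] [ 0.57134398 -0.03818208  0.211     ] 0.045096976739332606 -20.716035743576853
[ 0.56947098 -0.03735785  0.174     ]
front edge angle -7.13215011751069
[ 0.55962845  0.33935546 -0.05498118]
```

The wing angle is −20.7°, so the latch is about 0.24 rad, and its axis is near (0.571, −0.039). I'll align and lower around it.

Call:
arm_command --series '[{"dp": [4,2,-30],"twist": -7,"gripper": 100},{"dp": [6,4,-60],"twist": -14.5,"gripper": 100},{"dp": [6,4,-85],"twist": -14.5,"gripper": 100},{"dp": [6,4,-105],"twist": -14.5,"gripper": 100},{"dp": [6,4,-120],"twist": -14.5,"gripper": 100},{"dp": [6,4,-130],"twist": -14.5,"gripper": 100},{"dp": [6,4,-136],"twist": -14.5,"gripper": 100},{"dp": [6,4,-136],"twist": -14.5,"gripper": 60},{"dp": [6,4,-136],"twist": -14.5,"gripper": 35},{"dp": [6,4,-136],"twist": -14.5,"gripper": 30}]' --grip_force 25

```text
t: 7.98
tool_pos: [0.5709, -0.0395, 0.1832]
ee_rot: [0.82, 0.573, 0.0, 0.0]
force: [0.6, -0.1, -0.1]
finger_gap: 0.032
```

Call:
arm_command --series '[{"dp": [0,0,0],"twist": 0,"gripper": 20},{"dp": [0,0,0],"twist": 0,"gripper": 15},{"dp": [0,0,0],"twist": 0,"gripper": 12}]'

```text
t: 8.35
tool_pos: [0.571, -0.0397, 0.1829]
ee_rot: [0.82, 0.573, 0.0, 0.0]
force: [4.2, -1.6, -3.4]
finger_gap: 0.0103
```

Run:
```python
from h import *
o=bot.get_obs();print(o['t'],o['joint_positions'],o['force'],o['ft_torque'],o['finger_gap'])
```

```text
8.35 [-0.56456147  0.36261162  0.65346327  1.91795429 -0.26855411  0.94780841
 -0.13556417] [ 4.22717562 -1.57794354 -3.37626581] [-0.2507628  -0.643195   -0.00801246] 0.010319138933242189
```

Call:
arm_command --series '[{"dp": [0.5,0,0],"twist": 0,"gripper": 5},{"dp": [1,-0.3,-1],"twist": 0,"gripper": 5},{"dp": [1,-0.3,-1],"twist": 0,"gripper": 5}]' --grip_force 40

```text
t: 8.72
tool_pos: [0.5706, -0.0396, 0.1812]
ee_rot: [0.82, 0.573, -0.001, -0.001]
force: [-5.4, 0.6, -3.7]
finger_gap: 0.0092
```

Call:
arm_command --series '[{"dp": [0,0,-2],"twist": 0,"gripper": 5},{"dp": [0,0,-4],"twist": 0,"gripper": 5},{"dp": [0,0,-4],"twist": 0,"gripper": 5}]'

```text
t: 9.1
tool_pos: [0.57, -0.0395, 0.1776]
ee_rot: [0.82, 0.573, -0.001, -0.001]
force: [-15.5, 3.0, 9.0]
finger_gap: 0.0095
```

Call:
arm_command --series '[{"dp": [-1,0.3,0],"twist": 0,"gripper": 5},{"dp": [-1.5,0.5,0],"twist": 0,"gripper": 5}]'

```text
t: 9.35
tool_pos: [0.5699, -0.0395, 0.1781]
ee_rot: [0.82, 0.573, -0.0, -0.0]
force: [-4.5, -1.0, 4.9]
finger_gap: 0.009
```

Call:
arm_command --series '[{"dp": [-0.4,0.1,-1],"twist": 0,"gripper": 5},{"dp": [-0.4,0.1,-1],"twist": 0,"gripper": 5}]'

```text
t: 9.6
tool_pos: [0.5698, -0.0395, 0.1773]
ee_rot: [0.82, 0.573, 0.0, -0.0]
force: [-6.5, -0.6, 7.5]
finger_gap: 0.0097
```

Run:
```python
from h import *
o=bot.get_obs();print(o['t'],o['joint_positions'][6],o['force'],o['ft_torque'],o['tool_pos'])
```

```text
9.6 -0.13120203468904285 [-6.52377045 -0.59552908  7.54704046] [ 0.08148525  1.27680618 -0.06092734] [ 0.56979216 -0.0394605   0.17733974]
```

Call:
arm_command --series '[{"dp": [-0.6,0.2,-0.8],"twist": 0,"gripper": 5},{"dp": [-1,0.3,-1.2],"twist": 0,"gripper": 5},{"dp": [-1,0.3,-1.2],"twist": 0,"gripper": 5}]'

```text
t: 9.98
tool_pos: [0.5696, -0.0394, 0.1766]
ee_rot: [0.82, 0.572, 0.001, 0.0]
force: [-4.0, -2.1, 9.7]
finger_gap: 0.0094
```

Call:
arm_command --series '[{"dp": [0,0,-0.6],"twist": 0,"gripper": 5},{"dp": [0,0,-0.6],"twist": 0,"gripper": 5}]'

```text
t: 10.22
tool_pos: [0.5695, -0.0394, 0.1761]
ee_rot: [0.82, 0.572, 0.001, 0.0]
force: [-5.5, -1.4, 12.2]
finger_gap: 0.0094
```

Call:
arm_command --series '[{"dp": [-0.4,0,0],"twist": -4,"gripper": 5},{"dp": [-0.4,0,0],"twist": -8,"gripper": 5},{"dp": [-0.4,0,0],"twist": -12,"gripper": 5}]'

```text
t: 10.6
tool_pos: [0.5695, -0.0394, 0.1762]
ee_rot: [0.876, 0.483, 0.001, 0.001]
force: [-1.8, -2.2, 10.7]
finger_gap: 0.0093
```

Call:
arm_command --series '[{"dp": [0,0,0],"twist": -4,"gripper": 5},{"dp": [0,0,0],"twist": -8,"gripper": 5}]'

```text
t: 10.85
tool_pos: [0.5695, -0.0395, 0.1762]
ee_rot: [0.907, 0.42, 0.001, 0.001]
force: [-3.3, -3.0, 11.5]
finger_gap: 0.0089
```

Run:
```python
from h import *
o=bot.get_obs();print(o['t'],o['joint_positions'][6],o['force'],o['ft_torque'],o['tool_pos'])
```

```text
10.85 -0.43799840173548327 [-3.29741658 -3.00488059 11.50469576] [-0.36920184  0.25917738  0.02080836] [ 0.56950322 -0.03949895  0.17620294]
```

No blocking torque past 0.45, so the tongue is sliding under. I'll keep turning.

Call:
arm_command --series '[{"dp": [0,0,0],"twist": -5,"gripper": 5},{"dp": [0,0,0],"twist": -10,"gripper": 5},{"dp": [0,0,0],"twist": -15,"gripper": 5},{"dp": [0,0,0],"twist": -20,"gripper": 5}]'

```text
t: 11.35
tool_pos: [0.5693, -0.0395, 0.176]
ee_rot: [0.967, 0.256, 0.001, 0.0]
force: [-2.6, -2.3, 7.9]
finger_gap: 0.0095
```

Call:
arm_command --series '[{"dp": [0,0.3,0],"twist": -5,"gripper": 5},{"dp": [0,0.3,0],"twist": -10,"gripper": 5},{"dp": [0,0.3,0],"twist": -15,"gripper": 5},{"dp": [0,0.3,0],"twist": -20,"gripper": 5}]'

```text
t: 11.85
tool_pos: [0.5693, -0.0395, 0.176]
ee_rot: [0.996, 0.084, 0.001, 0.0]
force: [-2.1, -4.3, 8.2]
finger_gap: 0.0093
```

Run:
```python
from h import *
o=bot.get_obs();print(o['t'],o['joint_positions'][6],o['force'],o['ft_torque'],o['tool_pos'],2*np.degrees(np.arctan2(o['ee_rot'][1],o['ee_rot'][0]))-90)
```

```text
11.85 -1.030339039782105 [-2.14956091 -4.32545008  8.16689865] [-0.84569793  0.17552433  0.11670393] [ 0.56933564 -0.03951298  0.17599921] -80.30751540602427
```

Call:
arm_command --series '[{"dp": [0,-0.4,0],"twist": -4,"gripper": 5},{"dp": [0,-0.5,0],"twist": -8,"gripper": 5},{"dp": [0,-0.5,0],"twist": -12,"gripper": 5},{"dp": [0,-0.5,0],"twist": -14,"gripper": 5}]'

```text
t: 12.35
tool_pos: [0.5693, -0.0396, 0.176]
ee_rot: [0.999, -0.037, 0.001, 0.0]
force: [-3.2, -0.8, 10.4]
finger_gap: 0.0096
```

```bash
cat > s.py <<'E'
from h import *
o=bot.get_obs();print(o['t'],o['joint_positions'][6],o['force'],o['ft_torque'],o['tool_pos'],2*np.degrees(np.arctan2(o['ee_rot'][1],o['ee_rot'][0]))-90)
E
python3 s.py
```

```text
12.35 -1.2287340033842729 [-3.18396901 -0.79254814 10.44420474] [-0.37417703  0.28536205  0.03440018] [ 0.56933854 -0.03959035  0.17596138] -94.2203801800487
```

Call:
arm_command --series '[{"dp": [0,0,0],"twist": -2,"gripper": 5},{"dp": [0,0,0],"twist": -3,"gripper": 5}]'

```text
t: 12.6
tool_pos: [0.5693, -0.0396, 0.176]
ee_rot: [0.998, -0.063, 0.001, 0.0]
force: [-3.5, -1.3, 9.9]
finger_gap: 0.0093
```

```bash
python3 s.py
```

```text
12.6 -1.2704562084086193 [-3.4604712  -1.29456201  9.86409031] [-0.39697588  0.32720646  0.08922648] [ 0.56933238 -0.03959936  0.17596084] -97.17173479476563
```

Call:
arm_command --series '[{"dp": [0,0,0],"twist": -1,"gripper": 5},{"dp": [0,0,0],"twist": -2,"gripper": 5}]'

```text
t: 12.85
tool_pos: [0.5693, -0.0395, 0.176]
ee_rot: [0.997, -0.079, 0.001, 0.0]
force: [-4.0, -1.9, 11.0]
finger_gap: 0.0095
```

```bash
python3 s.py
```

```text
12.85 -1.2980597216109997 [-3.97025668 -1.90001827 11.02694116] [-0.32049209  0.52607654  0.70180526] [ 0.56929501 -0.03954371  0.17598456] -99.1177207097139
```

Call:
arm_command --series '[{"dp": [0,0,0],"twist": -1,"gripper": 5},{"dp": [0,0,0],"twist": -2,"gripper": 5}]'

```text
t: 13.1
tool_pos: [0.5693, -0.0395, 0.176]
ee_rot: [0.995, -0.097, 0.001, 0.0]
force: [-4.0, -2.1, 11.2]
finger_gap: 0.009
```

```bash
python3 s.py
```

```text
13.1 -1.325950363467679 [-4.0232206  -2.07319845 11.20762194] [-0.3313306   0.56447476  1.20191665] [ 0.56929265 -0.03950141  0.17598596] -101.08902395856786
```

The torque rose sharply at about −98°, so the stop is reached. I'll relax the twist and press, then release.

Call:
arm_command --series '[{"dp": [0,0,0],"twist": 2,"gripper": 5},{"dp": [0,0,0.5],"twist": 3,"gripper": 5},{"dp": [0,0,1],"twist": 3,"gripper": 5}]'

```text
t: 13.48
tool_pos: [0.569, -0.0395, 0.1763]
ee_rot: [0.997, -0.071, 0.001, 0.0]
force: [4.0, -4.3, -6.8]
finger_gap: 0.009
```

```bash
python3 s.py
```

```text
13.475 -1.2850652695451052 [ 3.96071228 -4.28540495 -6.84370197] [-0.85756223 -1.16525501  0.38661155] [ 0.5689933  -0.0394729   0.17628369] -98.12077001441737
```

Pulling up by 7 N moved it only 0.3 mm, so it's locked. Releasing.

Call:
arm_command --series '[{"dp": [0,0,-0.5],"twist": 0,"gripper": 20},{"dp": [0,0,-0.5],"twist": 0,"gripper": 50},{"dp": [0,0,0],"twist": 0,"gripper": 70},{"dp": [0,0,10],"twist": 0,"gripper": 70},{"dp": [0,0,40],"twist": 0,"gripper": 70},{"dp": [0,0,90],"twist": 0,"gripper": 70},{"dp": [0,0,140],"twist": 0,"gripper": 70},{"dp": [0,0,150],"twist": 0,"gripper": 70}]'

```text
t: 14.48
tool_pos: [0.5695, -0.0397, 0.3294]
ee_rot: [0.997, -0.071, 0.002, -0.001]
force: [0.5, 0.4, -0.5]
finger_gap: 0.0597
```

```bash
python3 s.py; python3 -c "
from h import *
f=shot('wrist')['frame'];g=shot('scene')['frame'][130:290,165:345]
cv2.imwrite('pics/e.png',np.hstack([cv2.resize(f,(440,330)),cv2.resize(g,(360,330))]))"
```

```text
14.475 -1.4297472233847908 [ 0.48755717  0.43918015 -0.48109085] [ 0.00721319  0.00078153 -0.01018382] [ 0.56947646 -0.03969715  0.32941541] -98.14252760522416
```

View pics/e.png

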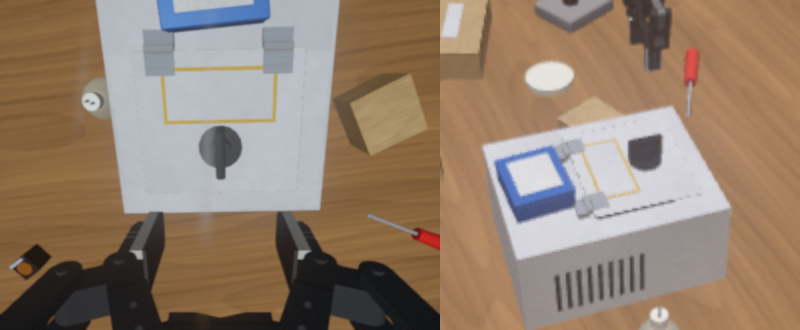

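The hatch lies flat and the wing points along the case's x axis, at (220,155) in the left half. The neighbouring objects look undisturbed and the gripper is clear. Handing in.

```bash
python3 -c "
from station import finish_job
print(finish_job())"
```

```text
the job is handed in; nothing more can be done
None
```

The lamp hatch is shut, pressed down on its foam seal and locked, and I handed the job in at about 14.5 s of the 58 s allowed. No verdict was reported.

- **Closing:** I swung the hatch down with the closed fingertips, off to one side of the knob, at about 4 N where I read it.
- **Pressing and turning:** I gripped the wing and pressed with 8 to 12 N. I then turned it clockwise by about 78° to its stop.
- **Force on the knob:** The tongue went under the rail with no blocking torque. At the stop the torque rose to 0.7 N m and then 1.2 N m, because I made one more 2° step than needed. I eased that off before letting go.
- **Side force:** The sideways force on the knob reached 15 N for a moment, because the tool stood upright while the hatch was still slightly tilted. I corrected it before turning.

**Last checks:**
- A pull of about 7 N upward moved the grip only 0.3 mm, so the hatch is held down.
- After release, the pictures show the hatch flat and the wing pointing along the case's x axis.
- The slide box and the other objects in view look undisturbed. I checked this by eye, and the oil bottle was not in the final pictures.
- The gripper is about 150 mm above the knob, with no contact force.

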